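# Open the dust filter drawer of a bench air cleaner

## Task

The air cleaner on the carving bench is due for a new filter. Squeeze the two tabs on its clip-on cover together, lift the cover off and stand it on the bench the same way up, then draw the filter drawer out by its pull until it comes up against its stop. The cleaner only stands on its rubber feet, so feel for the stop and do not drag it about, and leave the other things on the bench alone.

Things in the scene. Friction and masses are not known exactly. Their poses are not given: they have to be found in the camera images.
- unit: Air cleaner: grey steel box 280 (x) x 176 (y) x 150 mm high, about 5.5 kg, loose on four rubber feet; a level pull of some 25 N or more at the drawer stop drags it. Origin at the centre of its underside, on the bench; z up, -x towards the drawer front (near the robot). Flat roof 150 mm up, gauge and rocker switch on its rear half.
- cover: Grey plastic hood 164 (x) x 188 (y) x 66 mm high, walls 4 mm, 0.26 kg: top plate, front skirt, two cheeks. Origin at the centre of its underside (rim), axes as the unit's; balances 13 mm in front (-x) of the tabs. Clipped on, origin at (-122, 0, 88) mm of the unit, 2 mm play at the sides, skirt barring the drawer. Comes clear 65 mm up. Off the box it stands level on its rim.
- tabs (a point): Midway between the two black tabs, 18 mm above the cover's top plate, at (7, 0, 84) mm of the cover. Tabs: upright plates 22 mm wide (x), 4 thick (y), 30 high above the plate, outer faces 48 mm apart in y, 32 when squeezed fully, then a firm hold for lifting. Barbs at their feet catch under a slot in the roof and hold the cover fast until both tabs are in by over 5 mm.
- tab_l (a joint): Inward travel of the tab on the cover's +y side, m: 0 at rest, 0.008 fully in; spring 3 N at rest to 9 N fully in.
- tab_r (a joint): The same for the tab on the -y side.
- drawer (a joint): How far the filter drawer is out, m: 0 shut, growing as it slides along the unit's -x. Seal and slides drag with about 5 N all the way, a little more at speed; it stays where it is left. The stop is firm but hidden: somewhere between 90 and 170 mm out, to be felt as the pull rises well above the drag.
- pull (a point): Top middle of the drawer's pull, under the cover until this is off; shut, at (-190, 0, 125) mm of the unit. A black bow: upright strip 8 mm thick (x), 136 long (y), 28 high, on two side arms. Behind it a slot 42 mm wide (x), 120 long (y), open above and below, to hook fingers in from above; behind that the drawer front, rising 19 mm above this point.
- mallet: Bystander: white nylon carver's mallet standing on its head, 92 mm across, 230 mm high; origin at the centre of its foot.
- offcut: Bystander: stepped limestone offcut 100 x 80 x 80 mm; origin at the centre of its underside.
- chisel: Bystander: steel stone chisel 200 mm long lying along its x; origin near the middle of its underside.
Things that resemble listed ones, but are neither listed nor needed, are in the scene too. Of the things like the cover, leave any that is purple; of the rest the smaller one is meant.

How it is judged:
By the outcome, as a careful person would: the job done as asked, in the order asked, and still so for the second after the job is handed in, with the robot touching nothing.
It also fails if it takes over 56 s, if anything falls off the work surface, if the arm or the gripper's body presses on something with over 40 N, if the wrist force passes 120 N, or if a joint passes its speed limit or range.

## Robot

A 6-joint arm with a two-finger parallel gripper is mounted at the origin on the work surface. World frame = base frame: x ahead of the robot, y to its left, z up, the work surface at z = 0. Lengths are in m, angles in degrees, forces in N, time in s.
With the tool pointing down it reaches from about 0.325 to 0.775 m from the base axis. Payload 5.5 kg.
Tool frame: the origin (TCP) lies at the centre of the arm's flange, where the gripper is bolted on; the fingertips stand 182 mm ahead of it and the grasp point (between the pads) lies 163 mm ahead of it; z points along the fingers, y is the line along which they close (so a half turn about z gives the same grasp; the last joint's range is limited). The gripper opens to 88 mm and grips with 3 to 60 N. Pads are 20 mm wide; open, the fingers measure 115 mm over their backs; the gripper's body (75 mm by 178 mm) begins 61 mm behind the grasp point.
Start: joints at [-77.962, 5.22, 70.514, -0, 104.267, -3.249], TCP at [0.158, -0.579, 0.405] pointing down, gripper open.
Joint ranges: [-164.24, 164.24], [-49.07, 125.15], [9.68, 141.18], [-86.29, 266.29], [3.28, 154.24], [-151.56, 151.56]. Speed limits (degrees/s): [147.25, 147.25, 172.46, 180, 180, 180].

## Interface

Orientations are given as [roll, pitch, yaw] about the fixed x, y, z axes, in that order (R = Rz(yaw) Ry(pitch) Rx(roll)).
In Python, from station import r gives the robot as it stands. The module is installed in compiled form; this text tells all that it offers. Calls block until the motion is done:
- r.reach(position, orientation): joint-space move of the TCP to a pose.
- r.servo_line(position, rotation=None, speed=0.15): straight line of the TCP; rotation=None keeps the orientation; speed is the mean speed in m/s.
- r.move_joints(angles): joint-space move.
- r.let_go() and r.grab(squeeze=None): open the fingers fully, or close them until they stop; squeeze is the grip in N (None keeps the last).
- r.wait(seconds).
- r.inverse_kinematics(position, orientation): joint angles nearest the present ones, or None.
- r.sense(): the state.
- r.snapshot(name): name is "side" or "top"; returns a dict with "frame" (384x512x3 uint8, red, green, blue), "fx", "fy", "cx", "cy" (pixels), "R" (3x3) and "t" (3): a world point X has camera coordinates R X + t. Camera axes: x right, y down, z forward; pixel columns grow to the right and rows downward; lengths in m; the calibration is good to about 2 mm. A picture is of the moment at which its call begins. There is no depth.
A pose or a line that the arm cannot do raises r.IKError and nothing moves.
- r.hand_in(): hands the job in; it is judged then, once.
The state is a dict: "clock": time; "joints": joint angles; "joint_vel": joint speeds; "joint_torque": joint torques, N m; "tcp_pos": TCP position; "orientation": TCP orientation; "contact_force": force on the tool from outside, world axes, zero at the start; "torque": the same for the moment, N m; "opening": finger opening in m; "gripper_force": force on a finger pad.
Only numpy, scipy, OpenCV 4.12 (cv2) and the standard library are available. Lean on these libraries where they do the work, as an engineer would, in place of code of your own. Each camera call takes 0.05 s, during which the arm holds its last target. There are 200 camera calls.

## Working session

There is one attempt and no reset: what is moved stays moved. The work goes in short steps, each a Python script; the robot and the scene stay as the last script left them, time stands still between calls to the robot, and variables do not carry over. Pictures are saved under pics/ and viewed, at most 10 in all, crops included, and the job is handed in when it is done.

```bash
mkdir -p pics; cat > h.py <<'E'
import numpy as np, cv2
from station import r
def snap(cam,name=None):
    s=r.snapshot(cam)
    if name: cv2.imwrite(f'pics/{name}.png',s['frame'][:,:,::-1])
    return s
def ray(s,u,v):
    R=np.array(s['R']);t=np.array(s['t'])
    return -R.T@t, R.T@np.array([(u-s['cx'])/s['fx'],(v-s['cy'])/s['fy'],1.])
def onz(s,u,v,z):
    c,d=ray(s,u,v); return c+d*(z-c[2])/d[2]
def proj(s,X):
    p=np.array(s['R'])@np.array(X)+np.array(s['t']); return s['fx']*p[0]/p[2]+s['cx'],s['fy']*p[1]/p[2]+s['cy']
E
python3 - <<'E'
from h import *
for c in('top','side'):
    s=snap(c,c+'0'); print(c,s['fx'],s['cx'],s['cy'],-np.array(s['R']).T@np.array(s['t']),np.array(s['R']).round(3).tolist())
s=r.sense();print(s['clock'],s['orientation'])
E
```

```text
top 425.9389883995448 257.5156186046415 196.21550881053412 [0.41778434 0.04172214 1.36687769] [[-0.014, -1.0, 0.012], [-0.997, 0.013, -0.078], [0.078, -0.013, -0.997]]
side 455.9433234328011 255.74421343038838 195.18630717438356 [0.42418634 1.08781847 0.9510811 ] [[-0.993, -0.118, 0.019], [-0.086, 0.595, -0.799], [0.083, -0.795, -0.601]]
0.1 [-1.79899206e+02 -6.44227446e-03  1.52854481e+01]
```

View pics/top0.png

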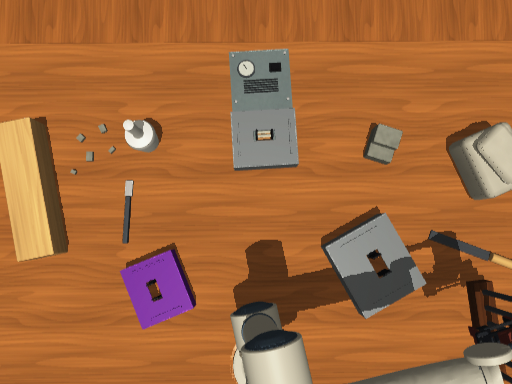

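View pics/side0.png

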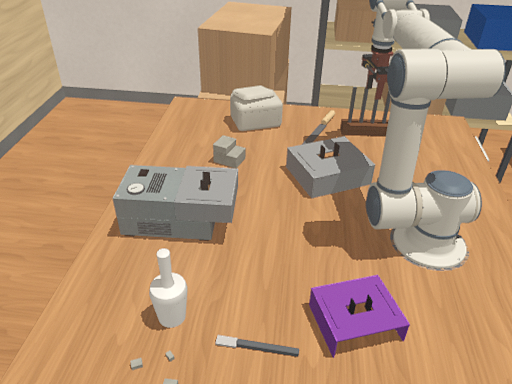

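Three things are like the cover: purple at top (158,288), a large grey one at (375,262), and the grey one clipped on the box at (264,138). Purple is excluded, and the clipped one is the smaller of the two greys, so it is the one meant. I'll confirm that in a crop and measure it.

```bash
python3 - <<'E'
from h import *
s=snap('top');f=s['frame']
c=f[40:180,220:310]; cv2.imwrite('pics/crop1.png',cv2.resize(c[:,:,::-1],None,fx=4.2,fy=4.2,interpolation=cv2.INTER_CUBIC))
hsv=cv2.cvtColor(f,cv2.COLOR_RGB2HSV)
m=((hsv[...,1]<60)&(hsv[...,2]>95)).astype(np.uint8); roi=np.zeros_like(m); roi[40:180,220:310]=1
g=m*roi
print('col263 below:',f[155:175,250].tolist()); print('row150:',f[150,226:236].tolist(),f[150,292:302].tolist())
def rect(mm,z,lab):
    k=max(cv2.findContours(mm,0,2)[0],key=cv2.contourArea)
    P=np.array([onz(s,u,v,z)[:2] for u,v in k[:,0]]).astype(np.float32)
    R=cv2.minAreaRect(P); print(lab,R, 'px',cv2.boundingRect(k)); return R
rect(g,.154,'unit+cover')
a=g.copy(); a[:112]=0; rect(a,.154,'cover plate')
# tabs slot: dark/tan not grey within cover
t=(1-m)*roi; t[:125]=0;t[150:]=0;t[:,:250]=0;t[:,282:]=0
ys,xs=np.nonzero(t); print('tabs px',xs.min(),xs.max(),ys.min(),ys.max()); 
for z in(.154,.184): print(z,onz(s,(xs.min()+xs.max())/2,(ys.min()+ys.max())/2,z))
for n,p in dict(mallet=(146,138),chisA=(129,181),chisB=(125,242),purp=(172,246),purpR=(196,300),big=(323,245),free=(200,212),off=(366,152)).items(): print(n,onz(s,*p,0.0).round(3))
E
```

```text
col263 below: [[140, 141, 137], [140, 142, 139], [139, 142, 138], [140, 142, 139], [140, 142, 139], [140, 142, 138], [141, 143, 139], [141, 143, 139], [141, 144, 141], [141, 143, 140], [144, 147, 142], [133, 135, 132], [61, 63, 62], [61, 63, 62], [88, 70, 58], [145, 90, 47], [165, 97, 44], [169, 100, 45], [174, 103, 47], [179, 106, 49]]
row150: [[177, 105, 48], [177, 105, 48], [178, 104, 49], [178, 105, 49], [178, 104, 48], [179, 105, 48], [160, 123, 92], [174, 176, 171], [139, 141, 137], [138, 141, 137]] [[137, 140, 136], [138, 141, 136], [137, 140, 136], [138, 140, 137], [137, 139, 136], [134, 137, 133], [174, 103, 49], [175, 104, 47], [174, 102, 45], [175, 104, 47]]
unit+cover ((0.7718242406845093, 0.009011238813400269), (0.34220457077026367, 0.18698202073574066), 2.832211494445801) px (229, 49, 70, 119)
cover plate ((0.681815505027771, 0.004471912980079651), (0.16240376234054565, 0.18703559041023254), 2.6124463081359863) px (231, 112, 68, 56)
tabs px 255 273 129 140
0.154 [0.69153278 0.00448285 0.154     ]
0.184 [0.68476173 0.00540395 0.184     ]
mallet [0.719 0.383 0.   ]
chisA [0.579 0.436 0.   ]
chisB [0.384 0.447 0.   ]
purp [0.37  0.298 0.   ]
purpR [0.199 0.222 0.   ]
big [ 0.366 -0.183  0.   ]
free [0.477 0.209 0.   ]
off [ 0.665 -0.332  0.   ]
```

View pics/crop1.png

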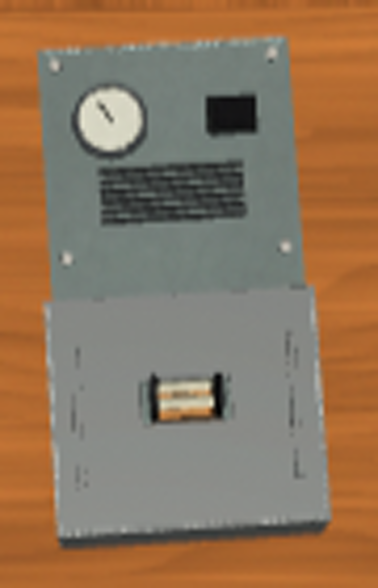

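The crop shows the grey hood on the box front, with black tabs at top-image px (256,135) and (272,135). It measures 162 x 187 mm, which matches the listed cover. Going above it now.

```bash
python3 - <<'E'
from h import *
r.reach([0.690,0.005,0.42],[180,0,2.7])
s=snap('side'); S=r.sense(); print(S['clock'],S['tcp_pos'],S['opening'],S['contact_force'])
t=snap('top')
for X in ([.690-.007*0,.005+.024,.184],[.690,.005-.024,.184],[.690,.005,.154]): print(proj(s,X),proj(t,X))
c=s['frame'][90:240,110:260]; cv2.imwrite('pics/crop2.png',cv2.resize(c[:,:,::-1],None,fx=4,fy=4,interpolation=cv2.INTER_CUBIC))
E
```

```text
2.9833 [0.68995025 0.00398146 0.42006356] 0.08798065653107076 [-0.08217577 -0.18516491 -0.79452044]
(np.float64(202.99204206671038), np.float64(181.14945507316915)) (np.float64(255.6039264050195), np.float64(132.76025074516394))
(np.float64(206.369440245067), np.float64(171.98053358827346)) (np.float64(272.6221229738472), np.float64(132.57466938815438))
(np.float64(205.1879337534975), np.float64(184.76956866405266)) (np.float64(263.8290817618533), np.float64(135.0247149838874))
```

View pics/crop2.png

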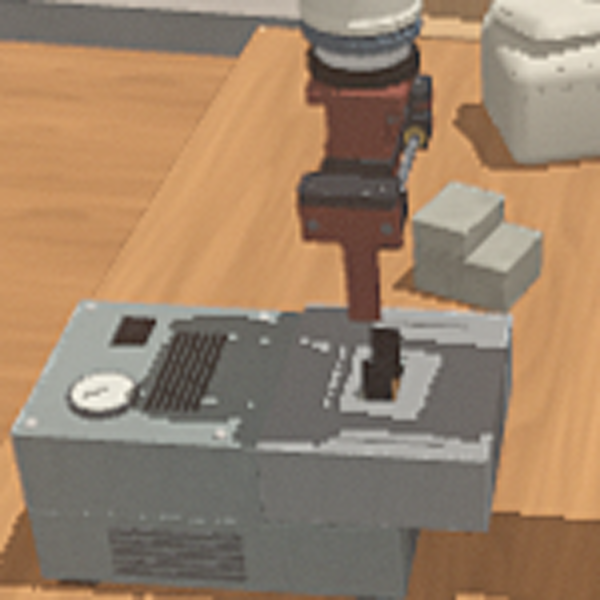

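The side view shows the tab tops at about px (204.5,181) and (206.5,172.5), within 2 px of prediction. Next: descend, squeeze and lift.

```bash
python3 - <<'E'
from h import *
def st(l):
    S=r.sense(); print(l,round(S['clock'],2),np.round(S['tcp_pos'],4),'op',round(S['opening'],4),'F',np.round(S['contact_force'],1),'g',round(S['gripper_force'],1)); return S
r.servo_line([.690,.005,.340],[180,0,2.7],speed=.08); S=st('down')
if abs(S['contact_force'][2])<8:
    r.grab(30); S=st('grab')
    if .028<S['opening']<.0345:
        r.servo_line([.690,.005,.352],speed=.03); S=st('lift12')
        if abs(S['contact_force'][2])<10:
            r.servo_line([.690,.005,.435],speed=.08); st('lift')
s=snap('side')
c=s['frame'][60:240,90:290]; cv2.imwrite('pics/crop3.png',cv2.resize(c[:,:,::-1],None,fx=3,fy=3))
E
```

```text
down 4.18 [0.6901 0.005  0.341 ] op 0.0876 F [0.1 1.  1. ] g 0.0
grab 5.17 [0.69   0.0049 0.3405] op 0.0284 F [-0.6 -1.   2.6] g 30.0
lift12 5.72 [0.69   0.0051 0.3519] op 0.0284 F [-0.4  0.4 -2.7] g 30.0
lift 6.91 [0.6901 0.005  0.434 ] op 0.0281 F [ 0.5 -0.7 -1.4] g 30.0
```

View pics/crop3.png

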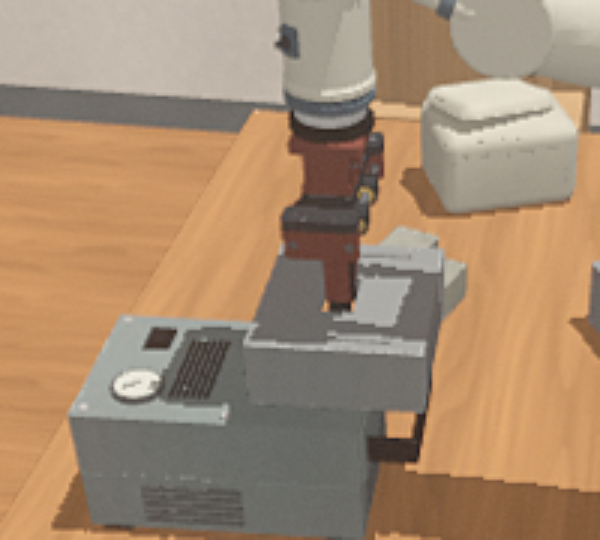

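The cover is off and level, and the black bow of the drawer shows at its front. Carrying the cover to the free spot on the left.

```bash
cat >> h.py <<'E'
def st(l):
    S=r.sense(); print(l,round(S['clock'],2),np.round(S['tcp_pos'],4),'op',round(S['opening'],4),'F',np.round(S['contact_force'],1),'g',round(S['gripper_force'],1)); return S
E
python3 - <<'E'
from h import *
r.servo_line([.690,.005,.45],speed=.08)
r.servo_line([.507,.225,.44],speed=.15); st('over')
r.servo_line([.507,.225,.265],speed=.12); S=st('low'); f0=S['contact_force'][2]
z=.265
while z>.247:
    z-=.002; r.servo_line([.507,.225,z],speed=.02); S=r.sense()
    if S['contact_force'][2]-f0>5: break
st('touch')
r.let_go(); r.wait(.2); st('open')
r.servo_line([.507,.225,.36],speed=.1); st('up')
snap('side','side5'); s=snap('top','top5')
E
```

```text
over 9.36 [0.5074 0.2246 0.4399] op 0.0282 F [-0.   0.4 -2.6] g 30.0
low 10.97 [0.5072 0.2251 0.266 ] op 0.0284 F [-0.6 -0.2 -2.3] g 30.0
touch 12.72 [0.5071 0.225  0.2524] op 0.0284 F [-2.6 -0.9  5.2] g 30.0
open 13.94 [0.507 0.225 0.251] op 0.088 F [ 0.3  0.3 -0. ] g 0.0
up 15.18 [0.507  0.225  0.3589] op 0.088 F [ 0.4  0.2 -0.2] g 0.0
```

View pics/side5.png

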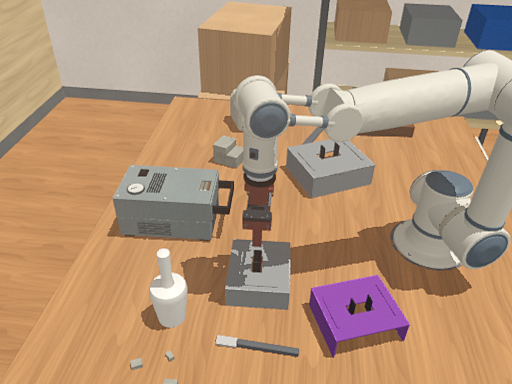

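View pics/top5.png

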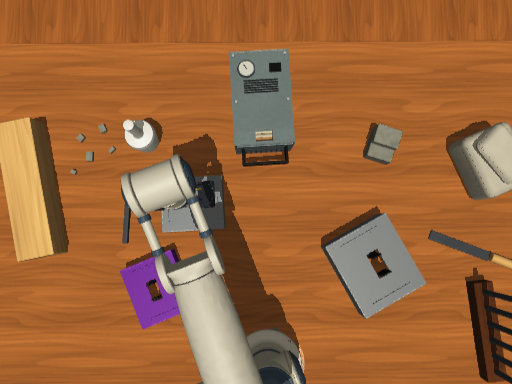

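The cover stands level on its rim at side (258,272), and the bow is bare in the top view at about (265,161), cols 242–288. Measuring the bow, then hooking in behind it.

```bash
python3 - <<'E'
from h import *
f=cv2.imread('pics/top5.png'); s=r.snapshot('top')
g=f.max(2); d=(g<60).astype(np.uint8); d[:145]=0; d[168:]=0; d[:,:236]=0; d[:,296:]=0
print(g[148:168,265].tolist(),g[148:168,250].tolist())
ys,xs=np.nonzero(d); print(xs.min(),xs.max(),ys.min(),ys.max())
print('pred pull px',proj(s,[.614,.0015,.125]),'strip edges',proj(s,[.618,.0015,.125]),proj(s,[.610,.0015,.125]),proj(s,[.61,.0015,.097]),'drawer front top',proj(s,[.660,.003,.144]))
r.grab(10)
r.servo_line([.507,.225,.43],speed=.15)
r.reach([.634,.0024,.42],[180,0,2.7]); st('above')
s=snap('side'); c=s['frame'][110:260,110:310]; cv2.imwrite('pics/crop6.png',cv2.resize(c[:,:,::-1],None,fx=4,fy=4,interpolation=cv2.INTER_CUBIC))
for X in ([.634,.0024,.103],[.614,.0015,.125],[.617,.0695,.125],[.611,-.0665,.125]): print(np.round(proj(s,X),1))
E
```

```text
[57, 55, 50, 54, 106, 165, 154, 136, 78, 81, 81, 83, 83, 72, 33, 36, 42, 119, 174, 168] [58, 56, 54, 50, 45, 104, 167, 169, 148, 80, 79, 81, 83, 82, 69, 34, 35, 42, 112, 158]
236 292 145 165
pred pull px (np.float64(265.1403117025284), np.float64(162.64065583396894)) strip edges (np.float64(265.1195872569991), np.float64(161.29481775922136)) (np.float64(265.161046486238), np.float64(163.987165266448)) (np.float64(264.8817142200661), np.float64(165.4181947869743)) drawer front top (np.float64(264.5790936944158), np.float64(145.94836844029234))
above 18.3 [0.6338 0.0034 0.4198] op 0.0004 F [-0.1  0.7  0. ] g 0.0
[224.2 199.4]
[230.7 194. ]
[225.8 207.9]
[235.1 181.2]
```

View pics/crop6.png

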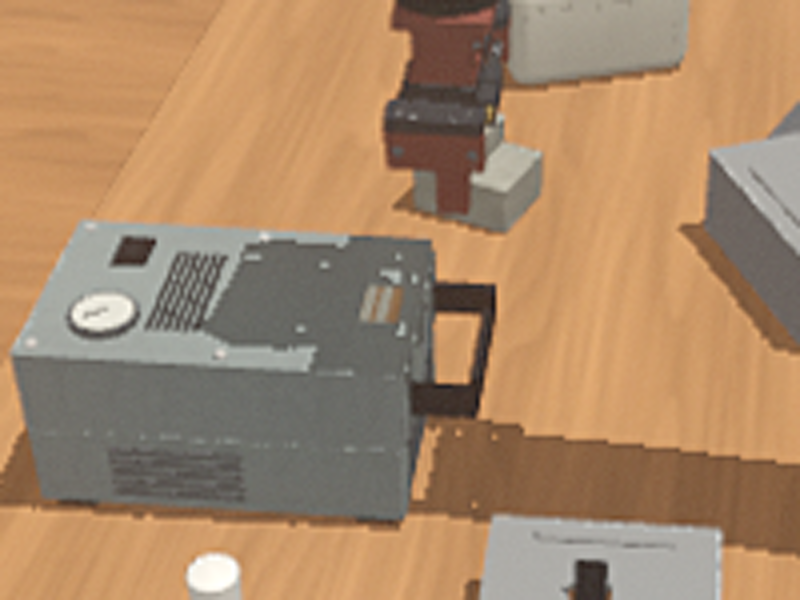

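The bow's slot sits where predicted, within about 3 mm (far corner seen at side (234,182), predicted (235,181)). Hooking in and pulling in small steps while reading the force.

```bash
python3 - <<'E'
from h import *
a=np.radians(2.7); d=np.array([-np.cos(a),-np.sin(a),0])
p=np.array([.635,.0024,.32])
r.servo_line(p,[180,0,2.7],speed=.1)
p[2]=.300; r.servo_line(p,speed=.05); S=st('enter')
if abs(S['contact_force'][2])<8:
    p[2]=.285; r.servo_line(p,speed=.05); S=st('in'); f0=np.array(S['contact_force'])
    if abs(f0[2])<8:
        L=0;log=[]
        while L<.20:
            step=.004 if L<.09 else .002
            L+=step; r.servo_line(p+d*L,speed=.03); S=r.sense()
            F=-(np.array(S['contact_force'])-f0)@d
            log.append((round(L*1000),round(float(F),1),round(float((np.array(S['tcp_pos'])-p)@d)*1000,1)))
            if F>12: break
            if S['clock']>45: break
        print(log); st('stop')
E
```

```text
enter 20.05 [0.635  0.0024 0.2996] op 0.0004 F [ 0.2 -0.5  0.4] g 0.0
in 20.5 [0.6349 0.0024 0.2844] op 0.0003 F [-0.1  0.2  0.3] g 0.0
[(4, -0.2, 4.1), (8, 5.7, 7.9), (12, 3.3, 11.9), (16, 3.5, 16.0), (20, 4.0, 20.0), (24, 4.2, 24.0), (28, 3.4, 28.0), (32, 4.0, 32.0), (36, 4.0, 36.0), (40, 3.6, 40.0), (44, 3.3, 44.0), (48, 2.9, 48.1), (52, 4.0, 52.0), (56, 2.7, 56.0), (60, 2.6, 60.0), (64, 2.7, 64.0), (68, 2.8, 68.0), (72, 3.1, 72.0), (76, 3.8, 76.0), (80, 3.2, 80.0), (84, 2.9, 84.0), (88, 2.9, 88.0), (92, 2.3, 92.0), (94, 3.4, 93.9), (96, 4.4, 95.9), (98, 4.2, 97.9), (100, 3.8, 99.9), (102, 3.1, 101.9), (104, 4.2, 104.0), (106, 4.5, 106.0), (108, 4.1, 108.0), (110, 4.5, 110.0), (112, 4.7, 112.0), (114, 3.1, 114.0), (116, 3.9, 116.0), (118, 4.0, 117.9), (120, 4.0, 120.0), (122, 4.1, 122.0), (124, 9.9, 123.1), (126, 19.6, 124.1)]
stop 31.27 [ 0.5111 -0.0035  0.285 ] op 0.0004 F [19.6 -2.5 -8.8] g 9.7
```

The force rose from 4 to 19.6 N at about 117 mm of drawer travel, so that is the stop, and it stayed below the 25 N that drags the unit. Backing off, lifting out and checking.

```bash
python3 - <<'E'
from h import *
r.servo_line([.5211,-.003,.285],speed=.04); st('off')
r.servo_line([.5211,-.003,.40],speed=.12)
r.reach([.30,-.30,.42],[180,0,2.7]); st('clear')
a=snap('top','top7')['frame']; b=cv2.imread('pics/top5.png')[:,:,::-1]
p,resp=cv2.phaseCorrelate(*[cv2.cvtColor(np.ascontiguousarray(x[45:140,226:300]),cv2.COLOR_RGB2GRAY).astype(np.float32) for x in(b,a)])
print('unit shift px',p,resp)
E
```

```text
off 31.72 [ 0.521  -0.0028  0.2846] op 0.0006 F [-0.3  0.3 -0.9] g 0.0
clear 34.21 [ 0.3005 -0.2997  0.4198] op 0.0002 F [-0.4  1.3  0.5] g 0.0
unit shift px (0.5535523506310867, -0.04996705300774806) 0.9767286987437143
```

View pics/top7.png

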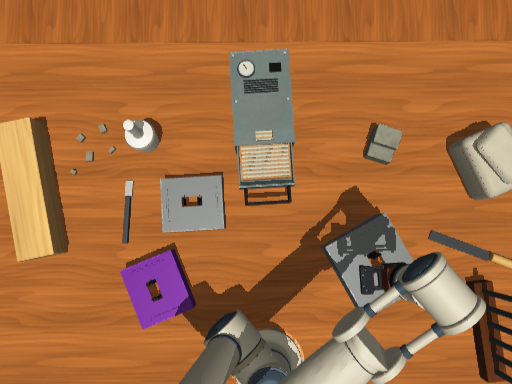

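The unit has not moved along the pull, the drawer is out with its bow at (268,198), and the cover stands level at (192,203). The bystanders are untouched and the arm is clear, so I'm handing in.

```bash
python3 -c "
from h import *
print(r.hand_in())"
```

```text
the job is handed in; nothing more can be done
None
```

The job is handed in at about 34 s of the 56 s: the cover is off and standing the right way up on the bench, the drawer is out about 117 mm against its stop (felt at 19.6 N), and the last picture shows no drag of the cleaner along the pull and the bystanders in place.

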